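# Build up the check load on the load stand

## Robot

A 6-joint arm with a two-finger parallel gripper is mounted at the origin on a cart in front of the work surface, level with it; the furniture and walls round the work are solid. World frame = base frame: x ahead of the robot, y to its left, z up, the work surface at z = 0. Lengths are in m, angles in rad, forces in N, time in s.
With the tool pointing down it reaches from about 0.35 to 0.975 m from the base axis. Payload 4.9 kg.
Tool frame: the origin (TCP) lies on the centre line of the jaws, within the pads' length; the fingertips stand env.tip_reach ahead of it and the grasp point (between the pads) lies 2 mm behind it (env.tip_reach is the distance from the TCP to the fingertips, in m); z points along the fingers, y is the line along which they close (so a half turn about z gives the same grasp; the last joint's range is limited). The gripper opens to 85 mm and grips with 20 to 120 N. Pads are 22 mm wide; open, the fingers measure 114 mm over their backs; the gripper's body (76 mm by 85 mm) begins 54 mm behind the grasp point. The pads swing forward as they close: fully open they stand 13 mm farther back than shut.
Start: joints at [-1.347, 0.053, 1.613, -0, 1.476, -0.119], TCP at [0.21, -0.589, 0.248] pointing down, gripper open.
Joint ranges: [-3.01, 3.01], [-1.01, 2.22], [0.06, 2.58], [-1.02, 4.17], [0.09, 2.62], [-3.14, 3.14]. Speed limits (rad/s): [2.57, 2.57, 3.14, 3.14, 3.14, 3.14].

## Interface

Orientations are given as a rotation vector (axis times angle).
In Python, from bench import env, snapshot, camera_model, outline_of gives the robot as it stands.
- The arm moves only by the shell command python3 -m crank 'ROWS'. ROWS is JSON, a list of rows, each a list of 5 numbers: the opening, from -1 (shut) to 1 (fully open), so that 0 is half open, then the shift along the tool's x, y, z in m, then the turn about the tool's z in degrees. A call has 1 to 5 rows; each row is the pose to reach, as a shift and turn from the pose commanded when the call began, along the tool's axes at that moment; what a row does not reach only later rows make up. A row lasts 1/10 s, in which the tool goes at most 50 mm and 8.59 degrees, less where a joint would pass 70% of its speed; a pose out of reach is approached as far as the arm can. A call with a gripper value outside its range is refused whole. The fingers move at their own pace and stop on an object; the grip force is fixed at half the most. Time passes only in rows, so rows that repeat a pose let the fingers close. It gives the time, the measured TCP pose, the force, the opening and the grip force at its end, in the units of the state.
- env.observe(): the state, without advancing time (a new reading comes with each control period).
- snapshot(name): name is "scene" or "top"; returns (picture, depth): 400x640x3 uint8, blue, green, red; 400x640 float32, m along the optical axis (not along the pixel's ray), 0 where there is no reading.
- camera_model(name): a dict with "mtx" (3x3 intrinsics, pixels), "rvec" (rotation vector, rad) and "tvec" (3), from world to camera coordinates, as OpenCV has them. Camera axes: x right, y down, z forward; pixel columns grow to the right and rows downward; lengths in m; the calibration is good to about 2 mm. A picture is of the moment at which its call begins. camera_model takes no time and is no camera call.
- env.finish_job(): hands the job in; it is judged then, once.
Trained networks look in the newest picture that a camera, given by its name, has taken for a name from the list of things; names that differ only in an ending like _2 or _b are one class to them, and where a whole thing is asked for, a point or a joint stands for the part that bears it (a point fixed in the world has none). Each returns a list of dicts, best first, with "p" (0 to 1); they miss things now and then, are a little off and sometimes report something else, mostly with a low value. They report only what shows in the picture. A call takes as long as a camera call. They do not tell look-alikes from the thing itself.
- outline_of(thing, camera): "pixels" (400x640 bool, what is visible of it) and "box" ([left, top, right, bottom] in pixels, round what is visible of it).
The state is a dict: "clock": time; "qpos": joint angles; "qd": joint speeds; "effort": joint torques, N m; "tcp_pos": TCP position; "orientation": TCP orientation; "force": force on the tool from outside, world axes, zero at the start; "wrist_torque": the same for the moment, N m; "grip_width": finger opening in m; "finger_force": force on a finger pad.
Only numpy, scipy, OpenCV 4.12 (cv2) and the standard library are available. Lean on these libraries where they do the work, as an engineer would, in place of code of your own. Each camera call takes 0.05 s, during which the arm holds its last target. There are 200 camera calls.

## Task

Build up the check load on the spindle of the small load stand: thread on the largest ring weight first, then the middle one, then the smallest, and finish with the black cap over the top of the spindle so that everything sits flat and fully down. Lower each piece down the spindle rather than dropping it, and leave the mouse, the tape roll and the bottle where they are.

Things in the scene. Friction and masses are not known exactly. Their poses are not given: they have to be found in the camera images.
- stand: load stand, fixed: square aluminium foot plate 90 x 90 x 8 mm, on it a round steel pan 70 mm across with its top at 14 mm, in its middle an upright steel spindle 9 mm in diameter, its round tip at 93 mm. Origin: centre of the foot's underside, on the spindle axis; z up. Fully loaded, the undersides of large, middle, small weight and cap lie at z = 14, 36, 56 and 74 mm
- weight_large: the largest of three loose plain dark steel ring weights: a flat cylinder 64 mm in diameter and 22 mm high with an 18 mm hole through its middle, about 480 g, lying flat on the desk. Origin: centre of its underside; z up along the hole. Grip it from above across its outside
- weight_middle: the middle one of three loose plain dark steel ring weights: a flat cylinder 52 mm in diameter and 20 mm high with an 18 mm hole through its middle, about 280 g, lying flat on the desk. Origin: centre of its underside; z up along the hole. Grip it from above across its outside
- weight_small: the smallest of three loose plain dark steel ring weights: a flat cylinder 40 mm in diameter and 18 mm high with an 18 mm hole through its middle, about 140 g, lying flat on the desk. Origin: centre of its underside; z up along the hole. Grip it from above across its outside
- cap: black plastic cap, 34 mm high, about 40 g, standing upright, hole down: a round flange 36 mm in diameter and 8 mm high, above it a finely ribbed knob 28 mm in diameter up to the top. The blind hole in its underside is 17 mm in diameter and 22 mm deep. Origin: centre of its underside; z up through the knob. Grip it from above by the knob
- mouse: bystander: black computer mouse, 126 x 67 mm, 45 mm high, loose; leave it. Origin: centre of its underside, x along its length
- tape: bystander: roll of orange tape lying flat, 72 mm in diameter, 24 mm high, loose; leave it. Origin: centre of its underside
- bottle: bystander: small white bottle with a red nozzle, 46 mm in diameter, 136 mm high, standing loose; leave it. Origin: centre of its underside
Not all that is in view belongs to the job. Leave any pink or purple look-alike of the weight_middle alone.

How it is judged:
By the outcome, as a careful person would: the job done as asked, in the order asked, and still so for the second after the job is handed in, with the robot touching nothing.
It also fails if it takes over 106 s, if anything falls off the work surface, if the arm or the gripper's body presses on something with over 40 N, if the wrist force passes 120 N, or if a joint passes its speed limit or range.

## Working session

There is one attempt and no reset: what is moved stays moved. The work goes in short steps, Python scripts to look and compute and a shell command to move; the robot and the scene stay as the last step left them, time stands still between calls to the robot, and variables do not carry over. Pictures are saved under pics/ and viewed, at most 14 in all, crops included, and the job is handed in when it is done.

```bash
ls; mkdir -p pics; cat > h.py <<'E'
import numpy as np, cv2
from bench import env, snapshot, camera_model, outline_of
def world(cam, depth, mask):
    m=camera_model(cam); K=np.array(m["mtx"]); R=cv2.Rodrigues(np.array(m["rvec"],float))[0]; t=np.array(m["tvec"],float).ravel()
    v,u=np.nonzero(mask&(depth>0)); d=depth[v,u]
    c=np.stack([(u-K[0,2])/K[0,0]*d,(v-K[1,2])/K[1,1]*d,d],1)
    return (c-t)@R
E
python3 - <<'E'
from h import *
print(env.tip_reach, env.observe())
for c in ("top","scene"):
    im,d=snapshot(c); cv2.imwrite(f"pics/{c}0.png",im)
    print(c,camera_model(c)["tvec"])
    for n in ("stand","weight_large","weight_middle","weight_small","cap","mouse","tape","bottle"):
        for r in outline_of(n,c)[:3]:
            P=world(c,d,r["pixels"]); 
            if len(P)<5: continue
            zt=np.percentile(P[:,2],90); T=P[abs(P[:,2]-zt)<.004]
            lo,hi=np.percentile(T[:,:2],[1,99],axis=0)
            print(n,round(r["p"],2),r["box"],"ztop",zt.round(3),"mid",((lo+hi)/2).round(4),"size",(hi-lo).round(3))
E
```

```text
pics
0.017 {'clock': 0.0, 'qpos': array([-1.34702667e+00,  5.33538263e-02,  1.61429686e+00, -2.69633107e-05,
        1.47601732e+00, -1.18968719e-01]), 'qd': array([-0.00074998, -0.0002235 ,  0.00226763, -0.00018544,  0.00053533,
        0.00172377]), 'effort': array([ 1.74127992e-03, -3.93678653e+01, -3.70177746e+01, -3.31151682e-05,
        6.99217970e-03,  1.71772604e-05]), 'tcp_pos': array([ 0.20992133, -0.5880602 ,  0.24706317]), 'orientation': array([-3.09353377e+00, -5.35391750e-01,  2.12706863e-04]), 'force': array([0.32569669, 0.55214456, 0.66717447]), 'wrist_torque': array([-0.07231437, -0.01180777, -0.03960485]), 'finger_force': 0.0, 'grip_width': 0.08551565208575464}
top [0.03672161 0.51999636 1.24307092]
stand 0.84 [372.9, 201.9, 404.8, 234.3] ztop 0.016 mid [ 0.4427 -0.1992] size [0.067 0.074]
weight_large 0.68 [250.9, 206.1, 271.0, 229.4] ztop 0.025 mid [0.4471 0.2082] size [0.058 0.058]
weight_middle 0.72 [341.8, 173.9, 361.2, 191.9] ztop 0.022 mid [ 0.5595 -0.0842] size [0.045 0.042]
weight_middle 0.7 [185.0, 224.2, 199.1, 240.4] ztop 0.023 mid [0.4055 0.429 ] size [
[... 766 characters left out ...]
 mid [0.4473 0.2113] size [0.059 0.059]
weight_middle 0.87 [215.3, 220.0, 232.9, 244.3] ztop 0.02 mid [0.6172 0.2272] size [0.048 0.047]
weight_middle 0.72 [206.9, 321.7, 232.5, 352.1] ztop 0.02 mid [0.4053 0.4329] size [0.048 0.047]
weight_middle 0.55 [309.2, 168.0, 329.4, 185.7] ztop 0.02 mid [ 0.5619 -0.0813] size [0.046 0.049]
weight_small 0.51 [311.6, 205.2, 326.7, 223.9] ztop 0.018 mid [0.4692 0.0316] size [0.036 0.038]
mouse 0.96 [242.5, 182.0, 287.6, 215.6] ztop 0.042 mid [0.6182 0.078 ] size [0.043 0.072]
tape 0.78 [149.7, 258.2, 179.3, 286.0] ztop 0.024 mid [0.6407 0.4051] size [0.069 0.069]
bottle 0.86 [363.4, 92.4, 377.5, 133.9] ztop 0.098 mid [ 0.5901 -0.3601] size [0.017 0.018]
```

```bash
python3 - <<'E'
import cv2
a=cv2.imread("pics/top0.png")[120:270,150:470]; cv2.imwrite("pics/t1.png",cv2.resize(a,None,fx=2.5,fy=2.5,interpolation=cv2.INTER_CUBIC))
a=cv2.imread("pics/scene0.png")[80:380,100:450]; cv2.imwrite("pics/s1.png",cv2.resize(a,None,fx=2,fy=2,interpolation=cv2.INTER_CUBIC)[:600])
E
```

```text
(no output)
```

View pics/t1.png

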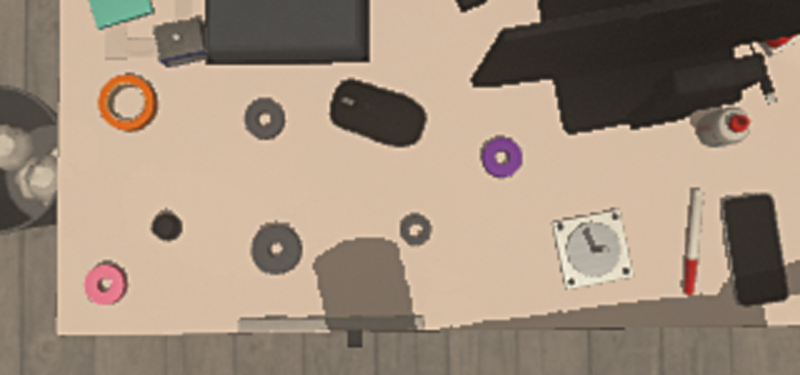

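View pics/s1.png

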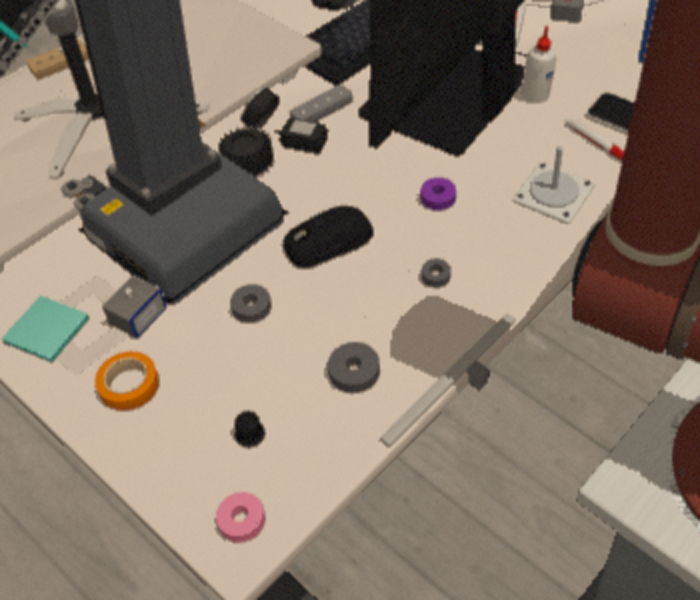

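```bash
cat >> h.py <<'E'
def ring(cam,d,p,R,h,tol=.004):
    """centre of a round top face of radius R at height h near p"""
    P=world(cam,d,np.ones(d.shape,bool)); p=np.array(p)
    for _ in range(3):
        S=P[(abs(P[:,2]-h)<tol)&(np.hypot(*(P[:,:2]-p).T)<R+.012)]
        if len(S)<5: return None
        (cx,cy),r=cv2.minEnclosingCircle(S[:,:2].astype(np.float32)); p=np.array([cx,cy])
    return p.round(4), round(r,4), S[:,:2].mean(0).round(4), len(S), round(float(np.median(S[:,2])),4)
E
python3 - <<'E'
from h import *
for c in ("top","scene"):
    im,d=snapshot(c); print(c)
    for n,p,R,h in (("pan",(.442,-.197),.035,.014),("L",(.447,.21),.032,.022),("M",(.617,.225),.026,.02),("S",(.469,.03),.02,.018)):
        print(n,ring(c,d,p,R,h))
    for n,p,r,h in(("cap",(.48,.345),.035,.034),("spindle",(.442,-.197),.04,.085)):
        P=world(c,d,np.ones(d.shape,bool)); S=P[(abs(P[:,2]-h)<(.006 if n=="cap" else .012))&(np.hypot(*(P[:,:2]-p).T)<r)]
        print(n,len(S),S.mean(0).round(4),np.ptp(S,0).round(3))
    P=world(c,d,np.ones(d.shape,bool)); X=P[(P[:,0]>.25)&(P[:,0]<.7)&(P[:,1]>-.35)&(P[:,1]<.5)]
    for x in np.arange(.25,.7,.05): print([int(1000*max([0]+list(X[(abs(X[:,0]-x-.025)<.025)&(abs(X[:,1]-y-.025)<.025)][:,2]))) for y in np.arange(-.35,.5,.05)])
    q=snapshot(c)[0]; cv2.imwrite(f"pics/st_{c}.png",cv2.resize(q[130:250,330:430],None,fx=4,fy=4,interpolation=cv2.INTER_CUBIC))
a=cv2.imread("pics/st_top.png");b=cv2.imread("pics/st_scene.png");cv2.imwrite("pics/st.png",np.hstack([a,b]))
E
```

```text
top
pan (array([ 0.4411, -0.197 ]), 0.0464, array([ 0.4412, -0.1987]), 354, 0.0132)
L (array([0.4457, 0.209 ]), 0.0318, array([0.4455, 0.2092]), 254, 0.0219)
M (array([0.6155, 0.2238]), 0.0256, array([0.6155, 0.2238]), 157, 0.0192)
S (array([0.4679, 0.029 ]), 0.0197, array([0.468 , 0.0297]), 82, 0.0173)
cap 62 [0.4777 0.3511 0.0332] [0.026 0.025 0.01 ]
spindle 9 [ 0.441  -0.1987  0.0905] [0.006 0.005 0.01 ]
[0, 0, 0, 0, 0, 0, 681, 691, 0, 0, 0, 0, 0, 0, 0, 0, 0]
[4, 4, 4, 6, 4, 8, 3, 14, 16, 15, 14, 15, 12, 5, 6, 4, 4]
[17, 6, 8, 14, 7, 6, 6, 12, 13, 15, 16, 15, 14, 6, 7, 25, 20]
[19, 5, 92, 95, 5, 7, 7, 6, 6, 6, 26, 26, 9, 7, 7, 25, 22]
[20, 7, 19, 18, 9, 7, 6, 24, 6, 8, 29, 26, 5, 37, 38, 5, 6]
[16, 6, 6, 6, 21, 24, 7, 6, 6, 5, 6, 6, 4, 7, 6, 5, 6]
[90, 255, 261, 14, 25, 24, 8, 40, 42, 20, 6, 23, 5, 6, 8, 6, 6]
[268, 328, 388, 404, 407, 407, 291, 44, 49, 43, 19, 26, 5, 5, 29, 30, 7]
[401, 402, 403, 404, 405, 4, 116, 5, 58, 73, 73, 72, 72, 48, 40, 29, 7]
scene
pan (array([ 0.4427, -0.2003]), 0.0465, array([ 0.441 , -0.1958]), 302, 0.0124)
L (array([0.4465, 0.2112]), 0.0325, array([0.4464, 0.2122]), 385, 0.0208)
M (array([0.6162, 0.2245]), 0.0282, array([0.617 , 0.2272]), 213, 0.0188)
S (array([0.4686, 0.0309]), 0.0206, array([0.4694, 0.0313]), 95, 0.0165)
cap 108 [0.4779 0.355  0.0324] [0.029 0.027 0.011]
spindle 19 [ 0.442  -0.1964  0.0828] [0.008 0.009 0.019]
[0, 0, 0, 0, 0, 0, 0, 0, 0, 0, 0, 0, 0, 0, 0, 0, 0]
[0, 0, 0, 0, 1, 2, 3, 12, 13, 12, 13, 13, 13, 2, 3, 5, 4]
[0, 2, 7, 12, 4, 3, 5, 12, 12, 12, 12, 14, 11, 4, 3, 22, 22]
[17, 4, 89, 92, 3, 4, 4, 16, 3, 4, 24, 25, 3, 5, 4, 23, 22]
[16, 3, 16, 15, 7, 3, 4, 21, 17, 3, 24, 25, 3, 39, 38, 4, 6]
[16, 4, 4, 5, 17, 22, 3, 4, 3, 3, 3, 3, 4, 4, 3, 3, 4]
[106, 249, 257, 12, 21, 23, 3, 38, 43, 24, 3, 23, 4, 5, 3, 4, 3]
[266, 307, 383, 402, 404, 405, 386, 43, 49, 41, 4, 23, 19, 3, 27, 26, 3]
[400, 400, 403, 402, 403, 78, 189, 4, 58, 70, 70, 70, 71, 44, 45, 27, 6]
```

View pics/st.png

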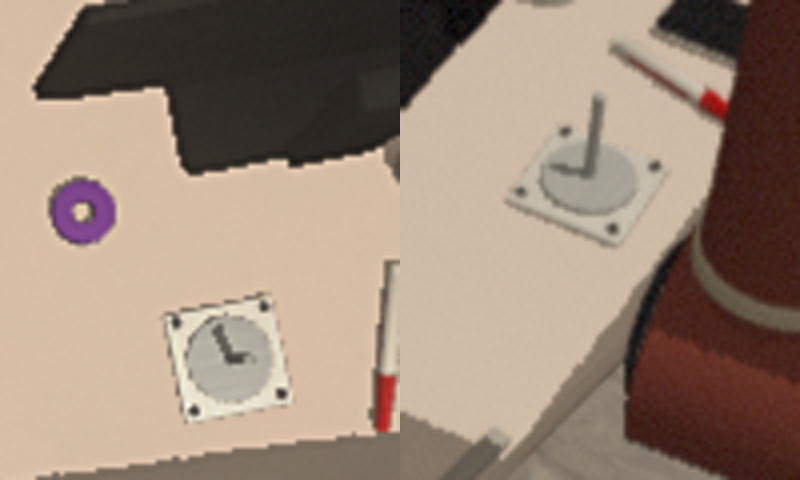

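```bash
python3 -m crank '[[1,0,0,0,8],[1,0,0,0,16],[1,0,0,0,19.6],[1,0,0,0,19.6]]'; python3 -m crank '[[1,0.03,-0.03,0,0],[1,0.06,-0.06,0,0],[1,0.09,-0.09,0,0],[1,0.12,-0.12,0,0],[1,0.15,-0.15,0,0]]'; python3 -m crank '[[1,0.02,-0.04,0,0],[1,0.04,-0.08,0,0],[1,0.06,-0.12,0,0],[1,0.08,-0.16,0,0],[1,0.08,-0.2,0,0]]'
```

```text
clock: 1.5
tcp_pos: [0.2101, -0.5886, 0.2483]
orientation: [-3.142, -0.001, 0.0]
force: [0.6, -0.6, 0.2]
grip_width: 0.0855
finger_force: 0.0
clock: 2.0
tcp_pos: [0.3609, -0.4372, 0.2485]
orientation: [3.141, 0.003, 0.001]
force: [0.2, -0.4, -0.0]
grip_width: 0.0852
finger_force: 0.0
clock: 2.5
tcp_pos: [0.4411, -0.2367, 0.2486]
orientation: [3.142, 0.006, 0.002]
force: [-0.0, 0.8, 0.5]
grip_width: 0.0855
finger_force: 0.0
```

```bash
python3 -m crank '[[1,0,-0.045,0,0],[1,0,-0.09,0,0],[1,0,-0.135,0,0],[1,0,-0.18,0,0],[1,0.003,-0.225,0,0]]'; python3 -m crank '[[1,0,-0.045,0.03,0],[1,0,-0.09,0.06,0],[1,0,-0.135,0.09,0],[1,0,-0.18,0.13,0],[1,0.003,-0.222,0.15,0]]';  python3 -m crank '[[1,0,0,0.02,0],[1,0,0,0.04,0],[1,0,0,0.056,0],[1,0,0,0.06,0],[1,0,0,0.06,0]]'
```

```text
clock: 3.0
tcp_pos: [0.4423, -0.0118, 0.2486]
orientation: [3.141, 0.003, 0.002]
force: [1.4, -0.2, -0.6]
grip_width: 0.0853
finger_force: 0.0
clock: 3.5
tcp_pos: [0.4438, 0.194, 0.1061]
orientation: [3.141, 0.004, -0.001]
force: [1.3, -0.6, 0.6]
grip_width: 0.085
finger_force: 0.0
clock: 4.0
tcp_pos: [0.4443, 0.1925, 0.0472]
orientation: [3.141, 0.002, -0.002]
force: [0.9, 0.4, 0.3]
grip_width: 0.0852
finger_force: 0.0
```

```bash
python3 -m crank '[[0.75,0.002,-0.018,0,0],[0.75,0.002,-0.018,0.01,0],[0.75,0.002,-0.018,0.02,0],[0.75,0.002,-0.018,0.024,0],[0.75,0.002,-0.018,0.024,0]]'; for i in 1; do python3 -m crank '[[0.75,0,0,0.002,0],[0.75,0,0,0.002,0],[0.75,0,0,0.002,0]]';python3 -m crank '[[0.75,0,0,0.002,0],[0.75,0,0,0.002,0],[0.75,0,0,0.002,0]]'; done; python3 -c "
from bench import env; print(env.tip_reach)"
```

```text
clock: 4.5
tcp_pos: [0.4457, 0.2099, 0.0223]
orientation: [3.141, 0.001, -0.004]
force: [-0.2, -0.0, 0.3]
grip_width: 0.0746
finger_force: 0.0
clock: 4.8
tcp_pos: [0.4469, 0.2106, 0.0218]
orientation: [-3.141, -0.001, -0.001]
force: [-0.6, -0.4, -0.5]
grip_width: 0.075
finger_force: 0.0
clock: 5.1
tcp_pos: [0.4467, 0.2106, 0.0196]
orientation: [3.142, 0.001, -0.0]
force: [0.6, 1.0, 0.1]
grip_width: 0.0747
finger_force: 0.0
0.017
```

```bash
for i in 1; do python3 -m crank '[[0.75,0,0,0.001,0],[0.75,0,0,0.002,0],[0.75,0,0,0.002,0]]';python3 -m crank '[[0.75,0,0,0.001,0],[0.75,0,0,0.002,0],[0.75,0,0,0.002,0]]'; python3 -m crank '[[0.75,0,0,0.001,0],[0.75,0,0,0.002,0],[0.75,0,0,0.002,0]]';done | egrep 'pos|force'
```

```text
tcp_pos: [0.4465, 0.2106, 0.0174]
force: [-0.7, -0.2, 0.1]
finger_force: 0.0
tcp_pos: [0.4466, 0.2106, 0.0154]
force: [0.7, -0.1, -0.0]
finger_force: 0.0
tcp_pos: [0.4466, 0.2106, 0.0134]
force: [0.2, -0.7, 0.3]
finger_force: 0.0
```

```bash
for i in 1; do python3 -m crank '[[0.75,0,0,0.001,0],[0.75,0,0,0.002,0],[0.75,0,0,0.002,0]]';python3 -m crank '[[0.75,0,0,0.001,0],[0.75,0,0,0.002,0],[0.75,0,0,0.002,0]]'; python3 -m crank '[[0.75,0,0,0.001,0],[0.75,0,0,0.002,0],[0.75,0,0,0.002,0]]';done | egrep 'pos|force'
```

```text
tcp_pos: [0.4465, 0.2106, 0.0114]
force: [0.5, -0.1, 0.7]
finger_force: 0.0
tcp_pos: [0.4465, 0.2106, 0.0094]
force: [0.3, 0.4, 0.4]
finger_force: 0.0
tcp_pos: [0.4469, 0.2107, 0.0078]
force: [-1.7, -0.6, 2.8]
finger_force: 1.1
```

```bash
python3 -m crank '[[0.75,0,0,-0.009,0],[0.75,0,0,-0.018,0],[0.75,0,0,-0.018,0],[0.3,0,0,-0.018,0],[0.3,0,0,-0.018,0]]'|egrep 'pos|f|wid'; python3 -m crank '[[0.2,0,0,0,0],[0.2,0,0,0,0],[0.2,0,0,0,0]]'
```

```text
tcp_pos: [0.4476, 0.2105, 0.0276]
force: [-4.4, -3.4, 13.3]
grip_width: 0.0608
finger_force: 61.5
clock: 7.7
tcp_pos: [0.4475, 0.2105, 0.0276]
orientation: [3.141, 0.001, 0.001]
force: [-5.4, -3.1, 14.1]
grip_width: 0.061
finger_force: 61.5
```

```bash
python3 -m crank '[[0.75,0,0,0,0],[0.75,0,0,0,0],[0.75,0,0,0.003,0],[0.75,0,0,0.003,0]]'|egrep 'pos|f|wid'; python3 -m crank '[[0.2,0,0,0,0],[0.2,0,0,0,0],[0.2,0,0,0,0],[0.2,0,0,0,0]]'
```

```text
tcp_pos: [0.446, 0.2105, 0.0216]
force: [0.0, -0.3, 0.4]
grip_width: 0.0744
finger_force: 0.0
clock: 8.5
tcp_pos: [0.4465, 0.2107, 0.0231]
orientation: [3.141, 0.001, -0.002]
force: [-2.7, -1.6, 5.4]
grip_width: 0.0618
finger_force: 63.7
```

```bash
python3 -m crank '[[0.75,0,0,0,0],[0.75,0,0,0,0],[0.75,0,0,-0.002,0],[0.75,0,0,-0.002,0]]'|egrep 'pos|f|wid'; python3 -m crank '[[0.2,0,0,0,0],[0.2,0,0,0,0],[0.2,0,0,0,0],[0.2,0,0,0,0]]'; python3 -m crank '[[0.2,0,0,-0.005,0],[0.2,0,0,-0.01,0],[0.2,0,0,-0.02,0],[0.2,0,0,-0.02,0]]'
```

```text
tcp_pos: [0.4469, 0.2107, 0.0248]
force: [-0.2, -0.4, 1.3]
grip_width: 0.0752
finger_force: 0.0
clock: 9.3
tcp_pos: [0.447, 0.2107, 0.0259]
orientation: [3.141, 0.001, -0.001]
force: [-5.0, -1.5, 7.7]
grip_width: 0.0613
finger_force: 62.7
clock: 9.7
tcp_pos: [0.4476, 0.2109, 0.0459]
orientation: [-3.141, -0.001, -0.004]
force: [-0.7, -0.4, -4.6]
grip_width: 0.0614
finger_force: 66.1
```

```bash
python3 -m crank '[[0.2,0,0,-0.03,0],[0.2,0,0.01,-0.07,0],[0.2,0,0.045,-0.1,0],[0.2,0,0.09,-0.11,0],[0.2,0,0.13,-0.11,0]]' | grep pos; python3 -m crank '[[0.2,0,0.045,0,0],[0.2,0,0.09,0,0],[0.2,0,0.135,0,0],[0.2,0,0.18,0,0],[0.2,0,0.22,0,0]]'|grep pos; python3 -m crank '[[0.2,0,0.03,0,0],[0.2,-0.003,0.05,0,0],[0.2,-0.003,0.058,0,0],[0.2,-0.003,0.058,0,0],[0.2,-0.003,0.058,0,0]]'
cat >> h.py <<'E'
def look(name):
    out=[]
    for c in ("top","scene"):
        im,d=snapshot(c); out.append(cv2.resize(im[130:250,330:430],None,fx=4,fy=4,interpolation=cv2.INTER_CUBIC)); yield c,d
    cv2.imwrite(f"pics/{name}.png",np.hstack(out))
E
python3 - <<'E'
from h import *
tz=env.observe()["tcp_pos"]; print(tz)
for c,d in look("a1"):
    P=world(c,d,np.ones(d.shape,bool)); h=tz[2]-.0035
    print(c,ring(c,d,(.442,-.198),.032,h,.006)); 
    print(np.percentile(P[(np.hypot(*(P[:,:2]-tz[:2]).T)<.06)&(P[:,2]>.1)&(P[:,2]<.17)],[0,100],axis=0).round(4))
E
```

```text
tcp_pos: [0.4482, 0.0794, 0.1576]
tcp_pos: [0.4464, -0.1414, 0.1545]
clock: 11.2
tcp_pos: [0.4439, -0.1965, 0.1543]
orientation: [-3.141, -0.002, 0.001]
force: [0.4, 0.1, -3.6]
grip_width: 0.0607
finger_force: 67.9
[ 0.44391539 -0.19653072  0.15429316]
top (array([ 0.4611, -0.173 ]), 0.0073, array([ 0.4607, -0.1725]), 8, 0.149)
[[ 0.4554 -0.1791  0.1332]
 [ 0.47   -0.1683  0.1531]]
scene (array([ 0.4371, -0.1915]), 0.0418, array([ 0.4359, -0.1956]), 214, 0.1488)
[[ 0.4129 -0.2331  0.127 ]
 [ 0.4735 -0.1475  0.1698]]
```

View pics/a1.png

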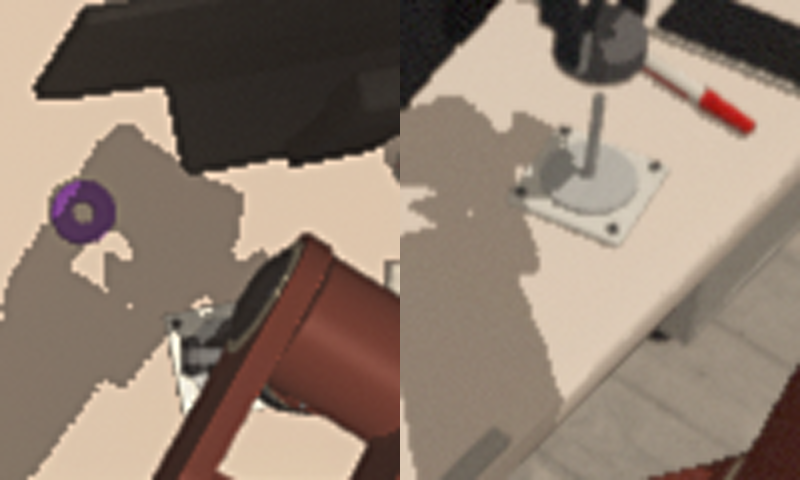

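```bash
cat >> h.py <<'E'
from scipy.optimize import least_squares
def side(cam,d,p,R,z0,z1,m=.008):
    """axis of an upright cylinder of radius R from side-wall points between z0 and z1"""
    P=world(cam,d,np.ones(d.shape,bool)); r=np.hypot(*(P[:,:2]-p).T)
    S=P[(P[:,2]>z0)&(P[:,2]<z1)&(r<R+m)&(r>R-m)]
    f=least_squares(lambda q:np.hypot(*(S[:,:2]-q).T)-R,p,loss="soft_l1",f_scale=.001)
    return f.x.round(4),len(S),np.sqrt(np.mean(f.fun**2)).round(4)
E
python3 - <<'E'
from h import *
im,d=snapshot("scene"); t=env.observe()["tcp_pos"]; b=t[2]-.0255; print(t)
for k in (0,.002): print("W",side("scene",d,t[:2],.032,b+.002+k,b+.017))
print("spindle",side("scene",d,(.442,-.197),.0045,.025,.09),side("scene",d,(.442,-.197),.0045,.06,.09))
E
```

```text
[ 0.44408065 -0.19630384  0.15444701]
W (array([ 0.4461, -0.1947]), 84, np.float64(0.0023))
W (array([ 0.446 , -0.1944]), 72, np.float64(0.0023))
spindle (array([ 0.4424, -0.1973]), 58, np.float64(0.0015)) (array([ 0.4425, -0.1975]), 27, np.float64(0.0016))
```

```bash
python3 -m crank '[[0.2,-0.0025,0.002,0,0],[0.2,-0.0025,0.002,0.012,0],[0.2,-0.0025,0.002,0.024,0],[0.2,-0.0025,0.002,0.03,0],[0.2,-0.0025,0.002,0.03,0]]'; python3 -m crank '[[0.2,0,0,0.005,0],[0.2,0,0,0.01,0],[0.2,0,0,0.015,0],[0.2,0,0,0.015,0]]'|egrep 'pos|for'
python3 - <<'E'
from h import *
im,d=snapshot("scene"); t=env.observe()["tcp_pos"]; b=t[2]-.0255
print("W",side("scene",d,t[:2],.032,b+.002,b+.017))
E
```

```text
clock: 11.85
tcp_pos: [0.4403, -0.1985, 0.1223]
orientation: [-3.139, -0.001, 0.005]
force: [0.4, -0.6, -4.0]
grip_width: 0.0609
finger_force: 67.9
tcp_pos: [0.441, -0.199, 0.1086]
force: [0.1, -0.5, -4.3]
finger_force: 67.9
W (array([ 0.4434, -0.1975]), 81, np.float64(0.0019))
```

```bash
python3 -m crank '[[0.2,0,0,0.015,0],[0.2,0,0,0.03,0],[0.2,0,0,0.045,0],[0.2,0,0,0.06,0],[0.2,0,0,0.06,0]]'|egrep 'pos|for';python3 -m crank '[[0.2,0,0,0.002,0],[0.2,0,0,0.004,0],[0.2,0,0,0.005,0],[0.2,0,0,0.005,0]]'|egrep 'pos|for';python3 -m crank '[[0.2,0,0,0.001,0],[0.2,0,0,0.002,0],[0.2,0,0,0.002,0],[0.2,0,0,0.002,0]]'|egrep 'pos|for'
```

```text
tcp_pos: [0.44, -0.1984, 0.0476]
force: [-0.9, 0.7, -5.6]
finger_force: 67.8
tcp_pos: [0.4418, -0.1996, 0.0451]
force: [-0.1, 0.0, -4.4]
finger_force: 67.9
tcp_pos: [0.4415, -0.1993, 0.0426]
force: [-0.5, 0.2, -4.0]
finger_force: 67.9
```

```bash
for i in 1; do python3 -m crank '[[0.2,0,0,0.001,0],[0.2,0,0,0.002,0],[0.2,0,0,0.002,0],[0.2,0,0,0.002,0]]'|egrep 'pos|for'; python3 -m crank '[[0.2,0,0,0.001,0],[0.2,0,0,0.001,0],[0.2,0,0,0.001,0]]'|egrep 'pos|for'; done
```

```text
tcp_pos: [0.4415, -0.1993, 0.0405]
force: [0.8, -0.1, -4.2]
finger_force: 67.9
tcp_pos: [0.4416, -0.1995, 0.0401]
force: [-1.7, 1.0, 1.3]
finger_force: 68.5
```

```bash
python3 -c "
from bench import env; o=env.observe(); print(o['tcp_pos'],o['force'])"
```

```text
[ 0.44164646 -0.19947095  0.04008468] [-1.69969322  0.95018481  1.31306936]
```

```bash
python3 -m crank '[[0.2,0,0,0.0005,0],[0.5,0,0,0.0005,0],[0.75,0,0,0.0005,0],[0.75,0,0,0.0005,0]]'; python3 -m crank '[[0.75,0,0,-0.01,0],[0.75,0,0,-0.05,0],[0.75,0,0,-0.095,0],[0.75,0,0,-0.11,0],[0.75,0,-0.04,-0.12,0]]'; python3 -m crank '[[0.75,0.02,-0.045,0,0],[0.75,0.04,-0.09,0,0],[0.75,0.06,-0.13,0,0],[0.75,0.08,-0.17,0,0],[0.75,0.1,-0.21,0,0]]'|grep pos
python3 - <<'E'
from h import *
for c,d in look("a2"):
    print(c,ring(c,d,(.442,-.198),.032,.036)); print(side(c,d,(.442,-.198),.0045,.045,.09), side(c,d,(.442,-.198),.032,.017,.033))
E
```

```text
clock: 14.7
tcp_pos: [0.442, -0.1997, 0.0395]
orientation: [3.141, 0.001, 0.002]
force: [-0.1, -0.7, -0.7]
grip_width: 0.0748
finger_force: 0.0
clock: 15.2
tcp_pos: [0.4433, -0.1624, 0.1633]
orientation: [3.137, -0.006, 0.009]
force: [-0.1, 0.9, 0.4]
grip_width: 0.0749
finger_force: 0.0
tcp_pos: [0.5419, 0.0526, 0.1596]
top (array([ 0.4414, -0.1994]), 0.0319, array([ 0.4411, -0.1991]), 253, 0.0355)
(array([ 0.4407, -0.2006]), 13, np.float64(0.0011)) (array([ 0.4421, -0.1998]), 31, np.float64(0.0035))
scene (array([ 0.4418, -0.1975]), 0.0325, array([ 0.4413, -0.1952]), 224, 0.0346)
(array([ 0.4428, -0.1985]), 34, np.float64(0.0014)) (array([ 0.4433, -0.1986]), 118, np.float64(0.002))
```

View pics/a2.png

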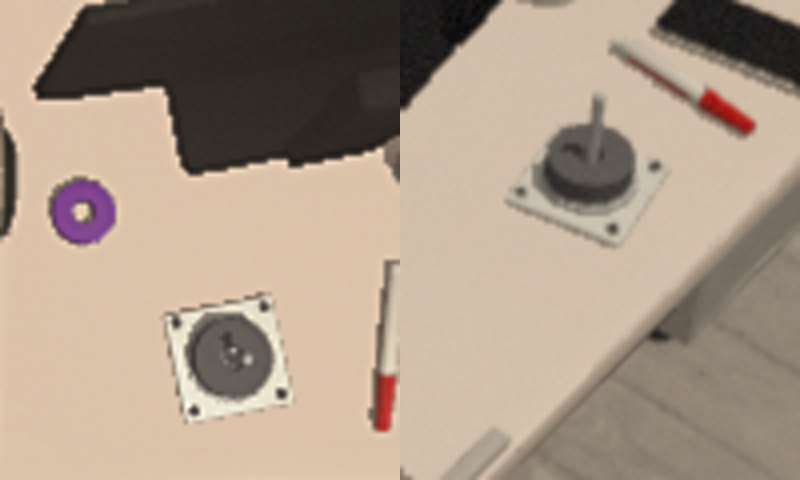

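```bash
python3 -m crank '[[0.65,0.019,-0.043,0,0],[0.65,0.037,-0.085,0,0],[0.65,0.055,-0.128,0,0],[0.65,0.074,-0.171,0.02,0],[0.65,0.074,-0.171,0.04,0]]'|grep pos; python3 -m crank '[[0.65,0,0,0.03,0],[0.65,0,0,0.06,0],[0.65,0,0,0.07,0],[0.65,0,0,0.07,0]]'
```

```text
tcp_pos: [0.6173, 0.2256, 0.12]
clock: 16.7
tcp_pos: [0.6137, 0.2208, 0.0471]
orientation: [3.14, 0.0, -0.007]
force: [-0.2, 0.3, -0.3]
grip_width: 0.0704
finger_force: 0.0
```

```bash
python3 -m crank '[[0.65,0,0,0,0],[0.65,0,0,0.005,0],[0.65,0,0,0.005,0]]'
```

```text
clock: 17.0
tcp_pos: [0.6159, 0.2218, 0.0453]
orientation: [-3.141, -0.001, -0.003]
force: [-0.5, 0.2, 0.1]
grip_width: 0.0701
finger_force: 0.0
```

```bash
python3 -m crank '[[0.65,0,-0.002,0.01,0],[0.65,0,-0.002,0.02,0],[0.65,0,-0.002,0.027,0],[0.65,0,-0.002,0.027,0],[0.65,0,-0.002,0.027,0]]'|egrep 'pos|for'; python3 -m crank '[[0,0,0,0,0],[0,0,0,0,0],[0,0,0,0,0],[0,0,0,0,0]]';  python3 -m crank '[[0,0,0,-0.005,0],[0,0,0,-0.02,0],[0,0,0,-0.06,0],[0,0,0,-0.1,0],[0,0,0,-0.13,0]]'
```

```text
tcp_pos: [0.6148, 0.2237, 0.0164]
force: [0.2, 0.6, 0.1]
finger_force: 0.0
clock: 17.9
tcp_pos: [0.616, 0.224, 0.0181]
orientation: [-3.141, -0.001, -0.003]
force: [0.8, 0.3, 3.8]
grip_width: 0.0494
finger_force: 62.8
clock: 18.4
tcp_pos: [0.6156, 0.2239, 0.1504]
orientation: [-3.141, -0.001, -0.004]
force: [1.1, 0.4, -3.1]
grip_width: 0.0494
finger_force: 63.1
```

```bash
python3 -m crank '[[0,-0.018,0.042,0,0],[0,-0.036,0.084,0,0],[0,-0.054,0.126,0,0],[0,-0.072,0.168,0,0],[0,-0.09,0.21,0,0]]'|grep pos; python3 -m crank '[[0,-0.018,0.042,0,0],[0,-0.036,0.084,0,0],[0,-0.054,0.126,0,0],[0,-0.07,0.168,0,0],[0,-0.08,0.2,0,0]]'|grep pos; python3 -m crank '[[0,-0.003,0.01,0,0],[0,-0.003,0.012,0,0],[0,-0.003,0.012,0,0]]'
python3 - <<'E'
from h import *
im,d=snapshot("scene"); t=env.observe()["tcp_pos"]; b=t[2]-.0181; print(t)
print("W",side("scene",d,t[:2],.026,b+.001,b+.018))
E
```

```text
tcp_pos: [0.524, 0.0124, 0.1475]
tcp_pos: [0.4439, -0.1882, 0.1476]
clock: 19.7
tcp_pos: [0.4426, -0.1978, 0.1472]
orientation: [-3.141, -0.001, -0.0]
force: [0.0, 0.4, -2.9]
grip_width: 0.0495
finger_force: 63.3
[ 0.44272953 -0.19738885  0.14709607]
W (array([ 0.4464, -0.194 ]), 88, np.float64(0.0033))
```

```bash
python3 -m crank '[[0,-0.001,0.002,0,0],[0,-0.001,0.002,0.015,0],[0,-0.001,0.002,0.03,0],[0,-0.001,0.002,0.045,0],[0,-0.001,0.002,0.045,0]]'|egrep 'pos|for'; python3 -m crank '[[0,0,0,0.015,0],[0,0,0,0.03,0],[0,0,0,0.038,0],[0,0,0,0.041,0],[0,0,0,0.041,0]]'|egrep 'pos|for'
```

```text
tcp_pos: [0.4392, -0.1987, 0.0979]
force: [-0.2, 0.8, -2.4]
finger_force: 63.2
tcp_pos: [0.4414, -0.2003, 0.0608]
force: [0.3, 0.3, -2.6]
finger_force: 63.3
```

```bash
python3 -m crank '[[0,0,0,0.002,0],[0,0,0,0.003,0],[0,0,0,0.004,0],[0,0,0,0.004,0]]'|egrep 'pos|for'; python3 -m crank '[[0,0,0,0.001,0],[0,0,0,0.0015,0],[0,0,0,0.0015,0]]'|egrep 'pos|for'; python3 -m crank '[[0,0,0,0.001,0],[0,0,0,0.001,0],[0,0,0,0.001,0]]'|egrep 'pos|for'
```

```text
tcp_pos: [0.4416, -0.2004, 0.0572]
force: [0.1, 1.0, -2.8]
finger_force: 63.3
tcp_pos: [0.4414, -0.2004, 0.0555]
force: [-0.1, 0.0, -2.3]
finger_force: 63.3
tcp_pos: [0.4415, -0.2003, 0.0546]
force: [-0.5, -0.4, -3.3]
finger_force: 63.3
```

```bash
python3 -m crank '[[0,0,0,0.0008,0],[0,0,0,0.0008,0],[0,0,0,0.0008,0]]'|egrep 'pos|for'
```

```text
tcp_pos: [0.4416, -0.2004, 0.0541]
force: [-1.5, -0.1, 0.7]
finger_force: 63.5
```

```bash
python3 -m crank '[[0.2,0,0,0,0],[0.5,0,0,0,0],[0.5,0,0,-0.03,0],[0.5,0,0,-0.07,0],[0.5,0,0,-0.1,0]]'; python3 -m crank '[[0.4,0.005,-0.045,0,0],[0.4,0.01,-0.09,0,0],[0.4,0.015,-0.135,0,0],[0.4,0.02,-0.18,0,0],[0.4,0.025,-0.225,0.02,0]]'|grep pos; python3 -m crank '[[0.4,0.001,-0.004,0.03,0],[0.4,0.001,-0.004,0.06,0],[0.4,0.001,-0.004,0.08,0],[0.4,0.001,-0.004,0.08,0],[0.4,0.001,-0.004,0.08,0]]'
python3 - <<'E'
from h import *
for c,d in look("a3"):
    print(c,ring(c,d,(.442,-.198),.026,.056))
E
```

```text
clock: 22.55
tcp_pos: [0.4421, -0.2008, 0.1563]
orientation: [3.14, 0.001, 0.003]
force: [1.4, -0.8, 0.4]
grip_width: 0.064
finger_force: 0.0
tcp_pos: [0.4691, 0.0261, 0.1373]
clock: 23.55
tcp_pos: [0.4677, 0.0286, 0.0543]
orientation: [3.142, 0.001, 0.001]
force: [1.4, 0.1, 0.6]
grip_width: 0.0598
finger_force: 0.0
top (array([ 0.4421, -0.2   ]), 0.0259, array([ 0.4425, -0.2002]), 169, 0.0557)
scene (array([ 0.4422, -0.1966]), 0.0278, array([ 0.4422, -0.1956]), 147, 0.0543)
```

View pics/a3.png

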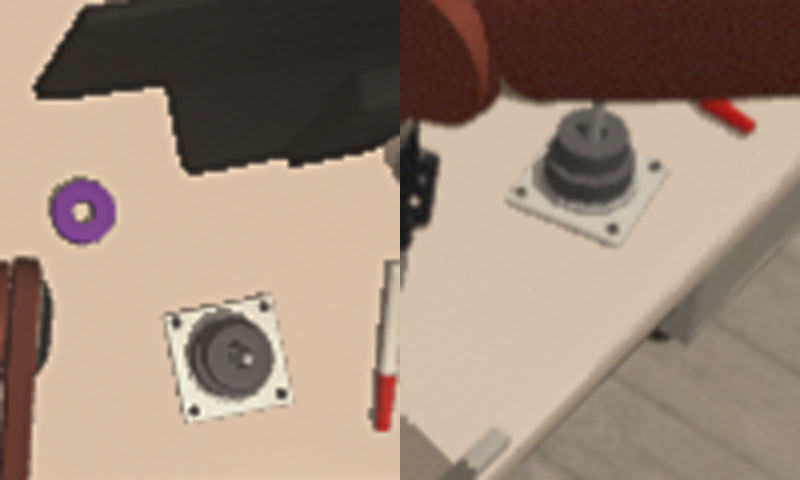

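```bash
python3 -m crank '[[0.4,0,-0.001,0.015,0],[0.4,0,-0.001,0.028,0],[0.4,0,-0.001,0.036,0],[0.4,0,-0.001,0.036,0],[0.4,0,-0.001,0.036,0]]'|egrep 'pos|for'; python3 -m crank '[[-0.3,0,0,0,0],[-0.3,0,0,0,0],[-0.3,0,0,0,0],[-0.3,0,0,0,0]]';  python3 -m crank '[[-0.3,0,0,-0.005,0],[-0.3,0,0,-0.02,0],[-0.3,0,0,-0.06,0],[-0.3,0,0,-0.1,0],[-0.3,0,0.01,-0.13,0]]'
```

```text
tcp_pos: [0.4674, 0.0296, 0.0179]
force: [-0.4, -0.5, -0.7]
finger_force: 0.0
clock: 24.55
tcp_pos: [0.4682, 0.0296, 0.0189]
orientation: [3.141, 0.001, 0.003]
force: [-1.0, -0.2, 6.4]
grip_width: 0.0374
finger_force: 60.4
clock: 25.05
tcp_pos: [0.4675, 0.0202, 0.15]
orientation: [-3.141, -0.003, -0.003]
force: [1.3, -0.8, -1.5]
grip_width: 0.0378
finger_force: 60.5
```

```bash
python3 -m crank '[[-0.3,-0.005,0.045,0,0],[-0.3,-0.01,0.09,0,0],[-0.3,-0.015,0.135,0,0],[-0.3,-0.022,0.18,0,0],[-0.3,-0.026,0.22,0,0]]'|grep pos; python3 -m crank '[[-0.3,0,0,0,0],[-0.3,0,0,0,0],[-0.3,0,0,0,0]]'|grep pos
python3 - <<'E'
from h import *
im,d=snapshot("scene"); t=env.observe()["tcp_pos"]; b=t[2]-.0188; print(t)
print("W",side("scene",d,t[:2],.020,b+.001,b+.016))
E
```

```text
tcp_pos: [0.4404, -0.202, 0.1475]
tcp_pos: [0.4413, -0.1993, 0.1473]
[ 0.44140435 -0.19910301  0.1473752 ]
W (array([ 0.4441, -0.1972]), 57, np.float64(0.0035))
```

```bash
python3 -m crank '[[-0.3,0,0.001,0.012,0],[-0.3,0,0.001,0.024,0],[-0.3,0,0.001,0.036,0],[-0.3,0,0.001,0.044,0],[-0.3,0,0.001,0.044,0]]'|egrep 'pos|for'; python3 -m crank '[[-0.3,0,0,0.01,0],[-0.3,0,0,0.02,0],[-0.3,0,0,0.025,0],[-0.3,0,0,0.025,0]]'|egrep 'pos|for'
```

```text
tcp_pos: [0.4403, -0.2004, 0.1014]
force: [-0.1, -0.4, -1.7]
finger_force: 60.7
tcp_pos: [0.4408, -0.2009, 0.0776]
force: [-0.4, -0.7, -0.9]
finger_force: 60.7
```

```bash
python3 -m crank '[[-0.3,0,0,0.001,0],[-0.3,0,0,0.0015,0],[-0.3,0,0,0.0015,0]]'|egrep 'pos|for'; python3 -m crank '[[-0.3,0,0,0.001,0],[-0.3,0,0,0.001,0],[-0.3,0,0,0.001,0]]'|egrep 'pos|for'
```

```text
tcp_pos: [0.4417, -0.2015, 0.0776]
force: [0.6, -0.6, -1.4]
finger_force: 60.7
tcp_pos: [0.4415, -0.2014, 0.0763]
force: [0.4, -0.6, -1.7]
finger_force: 60.7
```

```bash
python3 -m crank '[[-0.3,0,0,0.0008,0],[-0.3,0,0,0.0008,0],[-0.3,0,0,0.0008,0]]'|egrep 'pos|for'; python3 -m crank '[[-0.3,0,0,0.0007,0],[-0.3,0,0,0.0007,0],[-0.3,0,0,0.0007,0]]'|egrep 'pos|for'
```

```text
tcp_pos: [0.4415, -0.2014, 0.0754]
force: [0.5, 0.3, -1.3]
finger_force: 60.7
tcp_pos: [0.4416, -0.2014, 0.075]
force: [0.0, 0.8, 0.6]
finger_force: 60.9
```

```bash
python3 -m crank '[[-0.3,0,0,0.0005,0],[0.1,0,0,0.0005,0],[0.25,0,0,0.0005,0],[0.25,0,0,-0.03,0],[0.25,0,0,-0.07,0]]'; python3 -m crank '[[0.2,0.003,-0.04,-0.01,0],[0.2,0.006,-0.085,-0.01,0],[0.2,0.009,-0.13,-0.01,0],[0.2,0.012,-0.175,-0.01,0],[0.2,0.015,-0.22,-0.01,0]]'|grep pos;  python3 -m crank '[[0.2,0.003,-0.045,0,0],[0.2,0.006,-0.09,0,0],[0.2,0.009,-0.135,0,0],[0.2,0.012,-0.18,0,0],[0.2,0.015,-0.225,0,0]]'|grep pos;  python3 -m crank '[[0.2,0.003,-0.045,0,0],[0.2,0.006,-0.09,0.02,0],[0.2,0.007,-0.108,0.05,0],[0.2,0.007,-0.108,0.07,0],[0.2,0.007,-0.108,0.07,0]]'
python3 - <<'E'
from h import *
for c,d in look("a4"):
    print(c,ring(c,d,(.442,-.199),.020,.074)); print(ring(c,d,(.478,.352),.014,.034))
E
```

```text
clock: 28.5
tcp_pos: [0.4397, -0.2002, 0.1428]
orientation: [-3.138, -0.001, 0.008]
force: [0.6, 0.0, -0.3]
grip_width: 0.0532
finger_force: 0.0
tcp_pos: [0.4563, 0.0203, 0.1549]
tcp_pos: [0.471, 0.2457, 0.1548]
clock: 30.0
tcp_pos: [0.4754, 0.351, 0.0805]
orientation: [3.138, 0.003, -0.01]
force: [-0.5, 0.1, 0.4]
grip_width: 0.0514
finger_force: 0.0
top (array([ 0.442 , -0.2012]), 0.0194, array([ 0.4424, -0.2006]), 93, 0.0732)
None
scene None
(array([0.4782, 0.3548]), 0.0151, array([0.4779, 0.355 ]), 101, 0.0329)
```

View pics/a4.png

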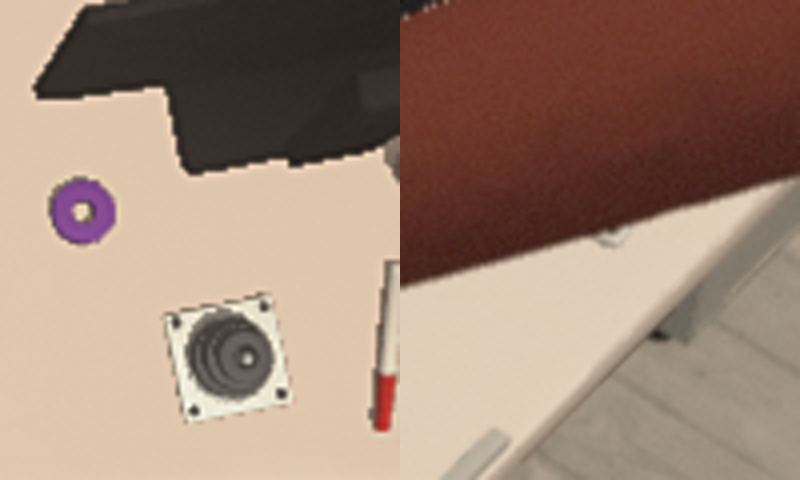

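```bash
python3 -m crank '[[0.2,0,0,0.015,0],[0.2,0,0,0.025,0],[0.2,0,0,0.025,0],[0.2,0,0,0.025,0]]'|egrep 'pos|for'
```

```text
tcp_pos: [0.478, 0.3513, 0.0595]
force: [-0.1, 0.2, -0.1]
finger_force: 0.0
```

```bash
python3 -m crank '[[0.2,0,-0.001,0.012,0],[0.2,0,-0.001,0.024,0],[0.2,0,-0.001,0.032,0],[0.2,0,-0.001,0.032,0],[0.2,0,-0.001,0.032,0]]'|egrep 'pos|for'; python3 -m crank '[[-0.6,0,0,0,0],[-0.6,0,0,0,0],[-0.6,0,0,0,0],[-0.6,0,0,0,0],[-0.6,0,0,0,0]]'
```

```text
tcp_pos: [0.4778, 0.3525, 0.0272]
force: [0.5, -0.7, 0.5]
finger_force: 0.0
clock: 31.5
tcp_pos: [0.4787, 0.353, 0.0287]
orientation: [-3.141, -0.001, -0.002]
force: [0.7, -0.8, 4.0]
grip_width: 0.0262
finger_force: 59.3
```

```bash
python3 -m crank '[[-0.6,0,0,-0.02,0],[-0.6,0,0,-0.06,0],[-0.6,0,0,-0.1,0],[-0.6,0,0.02,-0.13,0],[-0.6,-0.003,0.06,-0.135,0]]'|egrep 'pos|for|wid'; python3 -m crank '[[-0.6,-0.003,0.045,0,0],[-0.6,-0.006,0.09,0,0],[-0.6,-0.009,0.135,0,0],[-0.6,-0.012,0.18,0,0],[-0.6,-0.015,0.225,0,0]]'|grep pos;  python3 -m crank '[[-0.6,-0.003,0.045,0,0],[-0.6,-0.006,0.09,0,0],[-0.6,-0.009,0.135,0,0],[-0.6,-0.012,0.18,0,0],[-0.6,-0.015,0.22,0,0]]'|grep pos
python3 -m crank '[[-0.6,-0.002,0.03,0,0],[-0.6,-0.003,0.045,0,0],[-0.6,-0.003,0.046,0,0],[-0.6,-0.003,0.046,0,0],[-0.6,-0.003,0.046,0,0]]'
python3 - <<'E'
from h import *
for c,d in look("a5"): pass
t=env.observe()["tcp_pos"]; b=t[2]-.0285; print(t)
print("W",side("scene",d,t[:2],.018,b,b+.008))
E
```

```text
tcp_pos: [0.4776, 0.2945, 0.1682]
force: [0.9, -0.6, 0.2]
grip_width: 0.026
finger_force: 59.1
tcp_pos: [0.4594, 0.0661, 0.1623]
tcp_pos: [0.4446, -0.1542, 0.1624]
clock: 33.5
tcp_pos: [0.4425, -0.197, 0.1625]
orientation: [-3.141, -0.004, 0.001]
force: [0.0, 0.5, -1.0]
grip_width: 0.0265
finger_force: 59.1
[ 0.44264116 -0.1971299   0.16265822]
W (array([ 0.4452, -0.1951]), 31, np.float64(0.0017))
```

View pics/a5.png

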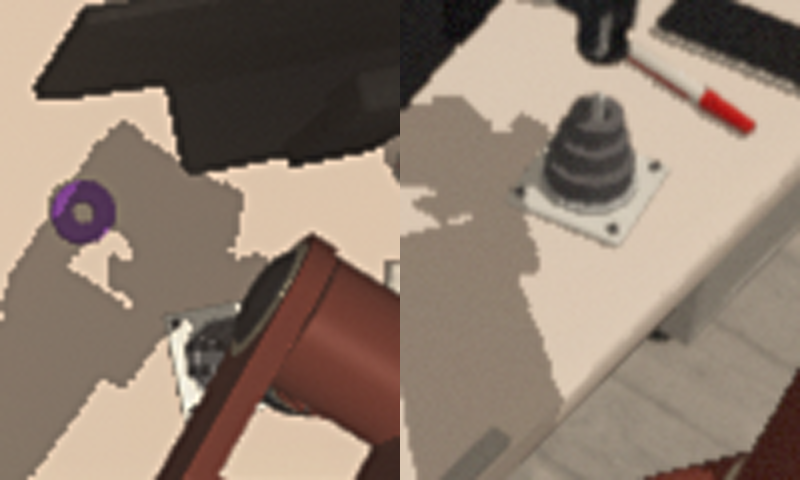

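```bash
python3 -m crank '[[-0.6,-0.001,0.003,0,0],[-0.6,-0.001,0.003,0.012,0],[-0.6,-0.001,0.003,0.024,0],[-0.6,-0.001,0.003,0.036,0],[-0.6,-0.001,0.003,0.036,0]]'|egrep 'pos|for'; python3 -m crank '[[-0.6,0,0,0.004,0],[-0.6,0,0,0.008,0],[-0.6,0,0,0.012,0],[-0.6,0,0,0.012,0]]'|egrep 'pos|for'
python3 - <<'E'
from h import *
im,d=snapshot("scene"); t=env.observe()["tcp_pos"]; b=t[2]-.0285; print(t)
print("W",side("scene",d,t[:2],.018,b,b+.008))
E
```

```text
tcp_pos: [0.4398, -0.2002, 0.1235]
force: [0.4, 0.7, -0.5]
finger_force: 59.1
tcp_pos: [0.4413, -0.2012, 0.1143]
force: [-0.7, -0.9, -1.5]
finger_force: 59.1
[ 0.44139313 -0.20133438  0.11462536]
W (array([ 0.4436, -0.1996]), 34, np.float64(0.0019))
```

```bash
python3 -m crank '[[-0.6,0,0,0.004,0],[-0.6,0,0,0.007,0],[-0.6,0,0,0.01,0],[-0.6,0,0,0.01,0]]'|egrep 'pos|for'; python3 -m crank '[[-0.6,0,0,0.0005,0],[-0.6,0,0,0.001,0],[-0.6,0,0,0.001,0]]'|egrep 'pos|for'
```

```text
tcp_pos: [0.4411, -0.2011, 0.1041]
force: [0.3, -0.6, 0.3]
finger_force: 59.1
tcp_pos: [0.4415, -0.2014, 0.1038]
force: [-0.6, -0.6, -0.8]
finger_force: 59.1
```

```bash
python3 -m crank '[[-0.6,0,0,0.0008,0],[-0.6,0,0,0.0008,0],[-0.6,0,0,0.0008,0]]'|egrep 'pos|for'; python3 -m crank '[[-0.6,0,0,0.0006,0],[-0.6,0,0,0.0006,0],[-0.6,0,0,0.0006,0]]'|egrep 'pos|for'
```

```text
tcp_pos: [0.4415, -0.2014, 0.103]
force: [0.1, -0.0, -1.0]
finger_force: 59.1
tcp_pos: [0.4416, -0.2014, 0.1027]
force: [-1.0, -0.1, 1.9]
finger_force: 59.3
```

Contact at the expected height; release, retreat and check.

```bash
python3 -m crank '[[-0.6,0,0,0.0004,0],[-0.3,0,0,0.0004,0],[0,0,0,0.0004,0],[0,0,0,-0.03,0],[0,0,0,-0.07,0]]'; python3 -m crank '[[0,0,0,-0.03,0],[0,0,-0.045,-0.03,0],[0,0,-0.09,-0.03,0],[0,0.0,-0.135,-0.03,0],[0,0,-0.18,-0.03,0]]'|grep pos;  python3 -m crank '[[0,0,-0.045,0,0],[0,0,-0.09,0,0],[0,0,-0.12,0,0],[0,0,-0.12,0,0],[0,0,-0.12,0,0]]'|grep pos
python3 - <<'E'
from h import *
for c,d in look("a6"): 
    print(c,ring(c,d,(.442,-.2),.014,.108))
    for n,p,R,h in(("small",(.442,-.2),.02,.074),("cap flange",(.442,-.2),.018,.082)): print(n,side(c,d,p,R,h-.015 if n=="small" else h-.006,h-.002,.006))
E
```

```text
clock: 36.35
tcp_pos: [0.4397, -0.2002, 0.1701]
orientation: [-3.138, -0.001, 0.008]
force: [0.8, -0.2, 0.6]
grip_width: 0.0428
finger_force: 0.0
tcp_pos: [0.441, -0.0199, 0.2023]
tcp_pos: [0.4411, 0.0989, 0.2021]
top (array([ 0.4402, -0.2011]), 0.0143, array([ 0.4402, -0.201 ]), 65, 0.107)
small (array([ 0.4416, -0.2019]), 24, np.float64(0.002))
cap flange (array([ 0.4416, -0.2034]), 16, np.float64(0.0015))
scene (array([ 0.4423, -0.1986]), 0.016, array([ 0.442 , -0.1984]), 55, 0.106)
small (array([ 0.4444, -0.2007]), 51, np.float64(0.002))
cap flange (array([ 0.4422, -0.2012]), 16, np.float64(0.002))
```

View pics/a6.png

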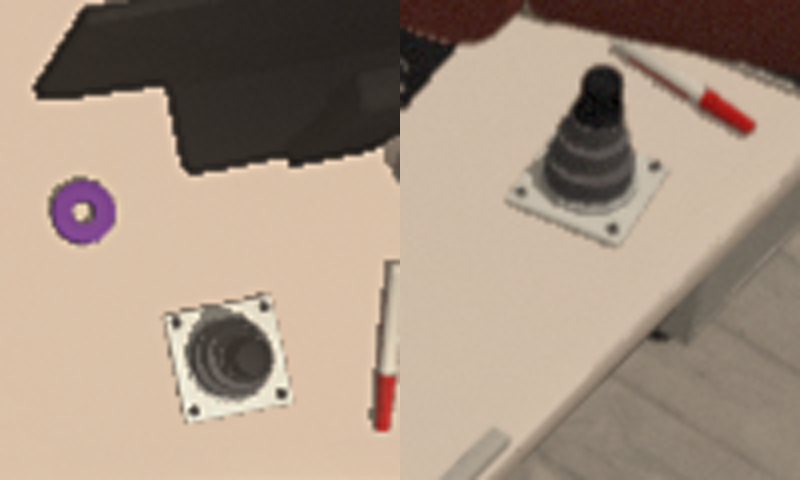

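The stack is large, middle, small and cap, all flat, with the cap top measured at 107 mm against an expected 108 mm. I'm handing it in.

```bash
python3 -c "
from bench import env; print(env.finish_job())"
```

```text
the job is handed in; nothing more can be done
None
```

The load is built on the spindle in the order large, middle, small, cap; each piece was lowered until it touched, the last pictures show the stack flat and fully down, the mouse, tape and bottle were never touched, and the job is handed in (about 37 s on the clock).

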